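# Isolate the orbital shaker and hold its belt tensioner back

## Robot

A 6-joint arm with a two-finger parallel gripper is mounted at the origin on the work surface. World frame = base frame: x ahead of the robot, y to its left, z up, the work surface at z = 0. Lengths are in mm, angles in degrees, forces in N, time in s.
With the tool pointing down it reaches from about 300 to 850 mm from the base axis. Payload 4.2 kg.
Tool frame: the origin (TCP) lies between the finger pads; the fingertips stand 22 mm ahead of it and the grasp point (between the pads) lies 3 mm ahead of it (env.finger_overhang is the distance from the TCP to the fingertips, in mm); z points along the fingers, y is the line along which they close (so a half turn about z gives the same grasp; the last joint's range is limited). The gripper opens to 91 mm and grips with 3 to 60 N. Pads are 32 mm wide; open, the fingers measure 118 mm over their backs; the gripper's body (76 mm by 178 mm) begins 60 mm behind the grasp point.
Start: joints at [70.703, 18.312, 89.639, -0, 72.044, -1.146], TCP at [179.13, 546.4, 235.976] pointing down, gripper open.
Joint ranges: [-177.97, 177.97], [-48.28, 115.42], [12.27, 149.76], [-77.06, 257.06], [2.81, 150.46], [-146.56, 146.56]. Speed limits (degrees/s): [147.25, 147.25, 180, 180, 180, 180].

## Interface

Orientations are given as [roll, pitch, yaw] about the fixed x, y, z axes, in that order (R = Rz(yaw) Ry(pitch) Rx(roll)).
In Python, from workcell import state, cams, ticket, look_for, outline_of, env gives the robot as it stands.
- The arm moves only by the tool servo_tool, never from a script. Its argument "steps" is a list of rows, each a list of 3 entries, a list of its own where there are three numbers: the closure in counts, from 0 (fully open) to 255 (shut), then the shift along the tool's x, y, z in mm, then the turn, a rotation vector about the tool's x, y, z in rad. A call has exactly 10 rows; each row shifts and turns the commanded pose from where the row before left it, along the tool's axes as they then stand; what a row does not reach is not made up. A row lasts 1/10 s, in which the tool goes at most 50 mm and 8.59 degrees, less where a joint would pass 70% of its speed; a pose out of reach is approached as far as the arm can. A call with a gripper value outside its range is refused whole. The fingers move at their own pace and stop on an object; "squeeze" is the grip in N (left out, the last holds). Time passes only in rows, so rows that do not move let the fingers close, or fill a call up. It gives the time, the measured TCP pose, the force, the opening and the grip force at its end, in the units of the state.
- state(): the state, without advancing time (a new reading comes with each control period).
- cams.grab_frame(name): name is "scene" or "top" or "wrist"; returns a dict with "color" (480x640x3 uint8, red, green, blue), "z_map" (480x640 float32, mm along the optical axis (not along the pixel's ray), 0 where there is no reading), "fovy" (degrees; the focal length in pixels is half the picture's height over the tangent of half this angle, whatever the lens; pixels are square), "cx", "cy" (the principal point, pixels), "k1" (the pictures are not rectified: a ray, as slopes to the right and down, at radius r is drawn at 1 + k1 r^2 times it, then the intrinsics apply), "eye" and "rotation" of the camera in the world; the wrist camera has in their place "tool_from_camera" (4x4, takes a point from camera to tool coordinates, whose origin is the TCP and whose axes are the flange's). Camera axes: x right, y up, looking along -z (the intrinsics and any distortion apply to the point x, -y, -z); pixel columns grow to the right and rows downward; lengths in mm; the calibration is good to about 2 mm. A picture is of the moment at which its call begins: read the wrist's pose just before it.
- ticket.job_done(): hands the job in; it is judged then, once.
Trained networks look in a picture, given as the dict that the camera call returned (one of the last four; its "shot" number tells which), for a name from the list of things; names that differ only in an ending like _2 or _b are one class to them, and where a whole thing is asked for, a point or a joint stands for the part that bears it (a point fixed in the world has none). Each returns a list of dicts, best first, with "confidence" (0 to 1); they miss things now and then, are a little off and sometimes report something else, mostly with a low value. They report only what shows in the picture. A call takes as long as a camera call. They do not tell look-alikes from the thing itself.
- look_for(picture, thing): "at" ([column, row] in pixels, amid what is visible of it).
- outline_of(picture, thing): "pixels" (480x640 bool, what is visible of it) and "at" ([column, row] in pixels, amid what is visible of it).
The state is a dict: "time_s": time; "qpos": joint angles; "qvel": joint speeds; "effort": joint torques, N m; "ee_pos": TCP position; "ee_rot": TCP orientation; "force": force on the tool from outside, world axes, zero at the start; "torque": the same for the moment, N m; "gripper_width": finger opening in mm; "gripper_force": force on a finger pad.
Only numpy, scipy, OpenCV 4.12 (cv2) and the standard library are available. Lean on these libraries where they do the work, as an engineer would, in place of code of your own. Each camera call takes 0.05 s, during which the arm holds its last target. There are 200 camera calls.

## Task

The orbital shaker's platform is off so that a new drive belt can be fitted. First turn the bar handle of the power isolator box all the way from on to off; then push the shaker's sprung tensioner arm back, by the stud on its roller, until it has clicked past its ratchet pawl, and on a little farther so that you and not the pawl carry the spring. Finish while still holding it there, and leave the bottle, jar, dishes and tube rack where they stand.

Things in the scene. Friction and masses are not known exactly. Their poses are not given: they have to be found in the camera images.
- isolator_box: Power isolator: fixed grey box, 110 x 110 mm, 55 mm high, origin at the centre of its underside, z up; a black bar handle turns on its top about the vertical axis through the origin. The bar lies along the box's x axis at on and 1.4 rad counter-clockwise of it (seen from above) at off.
- isolator_grip (a point): Centre of the isolator handle's upright bar, on its turning axis, 87 mm above the bench; x axis along the bar, z up, turns with the handle. The bar is 60 mm long, 14 mm thick, 34 mm tall (68 to 102 mm above the bench), on a disc of 54 mm diameter whose top is 68 mm above the bench. A white line marks the bar's -x end.
- isolator (a joint): Turn of the isolator handle in rad: 0 = on stop, 1.4 = off stop, growing counter-clockwise seen from above. A sprung over-centre detent between 0.15 and 1.25 resists with up to 0.12 N m and helps slightly past about 1.0; near both stops 0.03 N m of friction keeps the handle where it is left. Off means above 1.2.
- shaker: Orbital shaker without its platform: fixed white casing 280 (x) x 250 (y) x 60 mm high, origin at the centre of its underside, z up, control panel on its -x side. On its deck: a large belt pulley (94 mm) at x +70, y +50 and a small one (38 mm) at x -85, y +50 mm; tensioner arm with roller on the -y side; pawl slider at x +81 to +130, y -60 mm. All end below 99 mm but pivot post and stud.
- pivot (a point): Point on the vertical pivot axis of the tensioner arm, at the shaker's deck 60 mm above the bench; axes parallel to the shaker's. The pivot post is 14 mm in diameter and ends 104 mm above the bench. The arm points from here roughly to the shaker's -x and is sprung towards its +y, towards the pulleys.
- stud (a point): Centre of the bare steel stud on the white idler roller at the tensioner arm's free end: an upright pin, 14 mm diameter, 44 mm tall, from 96 to 140 mm above the bench (centre at 118 mm). The roller under it has 32 mm diameter. The stud is 100 mm from the pivot axis and moves with the arm on a level arc about it.
- tensioner (a joint): Arm angle, rad: 0 = relaxed stop (stud at x -94, y +34 mm from pivot, shaker axes), growing counter-clockwise from above (stud to -y) as it is pushed back; end stop 0.85. Push needed at the stud: 5 N at 0, 9 N at 0.2 (lifting the pawl), 5 N just before the click at 0.48, 8 to 10 N beyond. Let go after the click, it rests on the pawl at 0.48. Carried by you means above 0.55.
- media_bottle: Bystander, loose: brown glass bottle with a blue cap, 66 mm diameter, 130 mm high; origin at the centre of its underside.
- specimen_jar: Bystander, loose: white jar with a red lid, 64 mm diameter, 75 mm high; origin at the centre of its underside.
- petri_dishes: Bystander, loose: clear dishes, 90 mm diameter, 30 mm high; origin at the centre of the underside.
- tube_rack: Bystander, loose: blue tube rack with capped tubes, 100 x 220 mm (its own x, y), 94 mm high with tubes; origin at the centre of its underside.
Not all that is in view belongs to the job. Several things have the shape of the isolator_box; the one meant has the colours described above.

How it is judged (in metres and radians):
On the way, in this order (a step that is already met when the one before it is completed fails the run):
1. the isolator handle is turned to off (value of joint isolator above 1.2 rad), for 0.2 s.
2. the tensioner arm is pushed back beyond its ratchet click (value of joint tensioner above 0.55 rad and value of joint isolator above 1.2 rad), for 0.2 s.
At the end, for the whole second after the job is handed in: The isolator handle stands at off (joint above 1.2 of 1.4 rad) and the tensioner arm is held still by the gripper (contact force above 2 N, below 0.1 rad/s), pushed back beyond the click (joint above 0.55 rad; the pawl alone would hold it at only 0.48) (all of step 2 and velocity of joint tensioner between -0.1 and 0.1 rad/s and contact force between the fingers and tensioner above 2 N); the arm keeps its last pose, push and grip.
It fails at once if the tensioner arm is pushed back while the isolator is still on (value of joint isolator below 0.6 rad and value of joint tensioner above 0.2 rad).
It fails at once if a bystander is moved by more than 30 mm (distance of any of media_bottle, specimen_jar, petri_dishes, tube_rack from where it was at the start of the episode above 0.03 m).
It also fails if it takes over 48 s, if anything falls off the work surface, if the arm or the gripper's body presses on something with over 40 N, if the wrist force passes 120 N, or if a joint passes its speed limit or range.

## Working session

There is one attempt and no reset: what is moved stays moved. The work goes in short steps, Python scripts to look and compute and a tool call to move; the robot and the scene stay as the last step left them, time stands still between calls to the robot, and variables do not carry over. Pictures are saved under pics/ and viewed, at most 10 in all, crops included, and the job is handed in when it is done.

Besides the shell and the picture viewer there is one more tool, called after ">>>" as name(argument=value, ...), one argument or row to a line, values as JSON. servo_tool: Moves the arm, as the interface text tells. Its arguments: {"type":"object","properties":{"steps":{"type":"array","items":{"type":"array"}},"squeeze":{"type":"number"}},"required":["steps"]}

```bash
mkdir -p pics; cat > h.py <<'E'
import numpy as np,cv2
from workcell import state,cams,ticket,look_for,outline_of,env
from scipy.spatial.transform import Rotation as R
def grab(n):
    s=state(); p=cams.grab_frame(n)
    if n=="wrist":
        T=np.eye(4);T[:3,:3]=R.from_euler('xyz',s['ee_rot'],degrees=True).as_matrix();T[:3,3]=s['ee_pos']
        M=T@np.array(p['tool_from_camera']);p['eye']=M[:3,3];p['rotation']=M[:3,:3]
    return p
def rays(p,uv):
    f=240/np.tan(np.radians(p['fovy'])/2);K=np.array([[f,0,p['cx']],[0,f,p['cy']],[0,0,1]])
    q=cv2.undistortPoints(np.array(uv,float).reshape(-1,1,2),K,np.array([p['k1'],0,0,0.]))[:,0]
    return np.c_[q[:,0],-q[:,1],-np.ones(len(q))]@np.array(p['rotation']).T
def depth(p,uv):
    uv=np.array(uv).reshape(-1,2);z=p['z_map'][uv[:,1].astype(int),uv[:,0].astype(int)]
    return np.array(p['eye'])+rays(p,uv)*z[:,None]
def atz(p,uv,z):
    d=rays(p,uv);e=np.array(p['eye']);return e+d*((z-e[2])/d[:,2])[:,None]
def save(p,n,crop=None,k=1):
    im=cv2.cvtColor(p['color'],cv2.COLOR_RGB2BGR)
    if crop: a,b,c,d=crop; im=im[b:d,a:c]
    cv2.imwrite('pics/'+n,cv2.resize(im,None,fx=k,fy=k,interpolation=cv2.INTER_CUBIC))
E
python3 - <<'E'
from h import *
s=state();print(s)
p=grab("top");save(p,"top.png");print(p['eye'],p['rotation'],p['fovy'])
for t in ["isolator_box","isolator_grip","shaker","stud","media_bottle","specimen_jar","petri_dishes","tube_rack","tensioner"]:
    for r in look_for(p,t): print(t,np.round(r['at']),round(r['confidence'],2),depth(p,[r['at']]).round())
q=grab("scene");save(q,"scene.png")
E
```

```text
{'time_s': 0.0, 'qpos': array([ 7.07003498e+01,  1.83496614e+01,  8.97082925e+01, -1.75233252e-03,
        7.20428878e+01, -1.14538986e+00]), 'qvel': array([-0.1504118 , -0.04261678, -0.01706008, -0.02966266, -0.02518738,
       -0.02083517]), 'effort': array([-1.00711153e-03, -4.12445033e+01, -2.31978571e+01,  7.25135906e-02,
        4.58300533e-02, -1.51054160e-04]), 'ee_pos': array([179.00041604, 545.92220034, 235.12731016]), 'ee_rot': array([-1.79899145e+02, -3.50086932e-04,  1.61846281e+02]), 'force': array([ 1.10571395, -0.00787954,  0.55746095]), 'torque': array([-0.02454848,  0.00202704,  0.02552661]), 'gripper_force': 0.0, 'gripper_width': 90.98521843685933}
[ 277.00857255   -1.82069869 1388.78459537] [ 11.35280489   0.40149131 -91.53620229] 56.15626451131146
isolator_box [364. 180.] 0.97 [[126840. 126561. 127952.]]
isolator_box [383. 311.] 0.88 [[118999. 118720. 120110.]]
isolator_box [365. 248.] 0.78 [[122889. 122610. 124000.]]
isolator_grip [369. 244.] 0.67 [[122067. 121788. 123178.]]
isolator_grip [381. 315.] 0.62 [[118916. 118637. 120028.]]
shaker [253. 262.] 0.73 [[121540. 121261. 122652.]]
stud [263. 253.] 0.95 [[120776. 120497. 121887.]]
media_bottle [161. 299.] 0.71 [[112702. 112423. 113814.]]
specimen_jar [485. 289.] 0.97 [[125926. 125647. 127037.]]
petri_dishes [473. 224.] 0.97 [[133765. 133486. 134877.]]
petri_dishes [370. 246.] 0.59 [[121652. 121373. 122764.]]
tube_rack [164. 233.] 0.85 [[119979. 119700. 121091.]]
tensioner [264. 251.] 0.94 [[121147. 120869. 122259.]]
tensioner [364. 247.] 0.44 [[125013. 124734. 126124.]]
```

View pics/top.png

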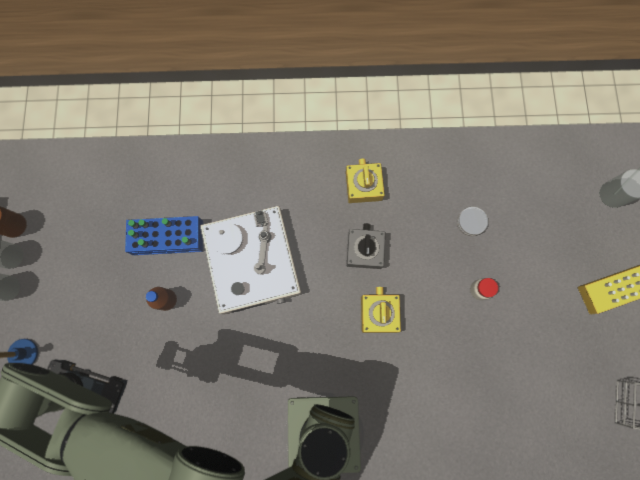

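View pics/scene.png

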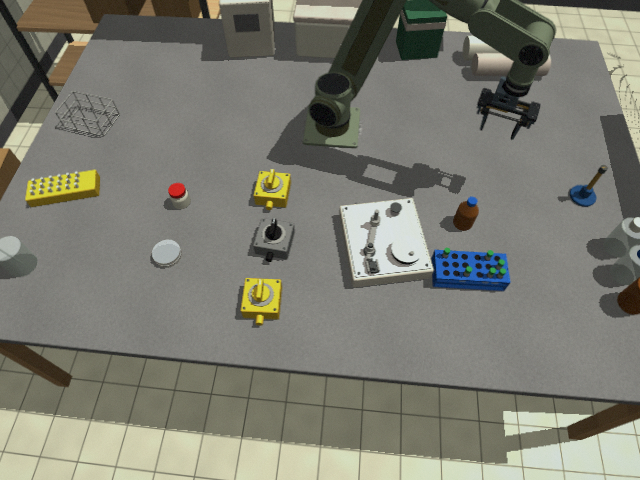

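The top picture shows three boxes of the isolator's shape: yellow at (366,181), grey with a black bar at (367,247), and yellow at (382,313). The grey one fits the description. The shaker is at (250,260), with the stud near (260,268) and the pivot near (265,235).

```bash
sed -i "s/    return p$/    else: p['rotation']=R.from_euler('xyz',p['rotation'],degrees=True).as_matrix()\n    return p/" h.py
python3 - <<'E'
from h import *
p=grab("top")
a=p['color'][190:325,190:410]
save(p,"crop.png",(190,190,410,325),3.6)
for t in ["isolator_box","isolator_grip","shaker","stud","media_bottle","specimen_jar","petri_dishes","tube_rack"]:
    for r in look_for(p,t): print(t,np.round(r['at']),round(r['confidence'],2),depth(p,[r['at']]).round())
print(depth(p,[[400,400],[320,220]]).round())
E
```

```text
isolator_box [364. 247.] 0.97 [[ 534. -137.   68.]]
isolator_box [382. 310.] 0.6 [[ 345. -176.  105.]]
isolator_box [366. 178.] 0.56 [[ 738. -150.   99.]]
isolator_grip [364. 179.] 0.78 [[ 741. -146.   85.]]
isolator_grip [370. 245.] 0.64 [[ 533. -151.  100.]]
isolator_grip [379. 314.] 0.58 [[ 336. -171.   63.]]
shaker [251. 261.] 0.8 [[503. 203.  60.]]
stud [263. 254.] 0.69 [[520. 165.  77.]]
media_bottle [158. 298.] 0.58 [[395. 460. 109.]]
specimen_jar [485. 290.] 0.74 [[ 395. -482.   76.]]
petri_dishes [474. 223.] 0.75 [[ 609. -485.   28.]]
petri_dishes [369. 248.] 0.3 [[ 525. -146.  102.]]
tube_rack [164. 235.] 0.83 [[590. 469.  59.]]
[[  85. -228.   -5.]
 [ 639.   -7.   -3.]]
```

View pics/crop.png

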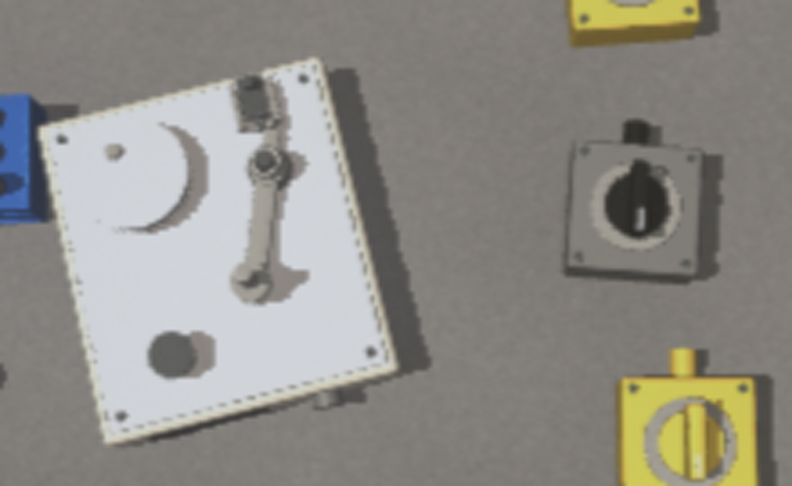

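The crop confirms the grey box at (367,247), with a black bar and its white line on the end towards the robot, so box +x is about world +x. The shaker's pivot is at crop (265,160), next to the pawl, and the stud at crop (247,280).

```bash
python3 - <<'E'
from h import *
p=grab("top")
c=lambda *a:[[190+x/3.6,190+y/3.6] for x,y in a]
I=atz(p,c((585,150),(691,158),(686,263),(579,256)),55);print(I.round(),I.mean(0).round());d=I[0]-I[3]+I[1]-I[2];print(np.degrees(np.arctan2(d[1],d[0])))
B=atz(p,c((638,165),(641,232)),102);print('bar',B.round())
S=atz(p,c((42,128),(320,60),(395,370),(105,442)),60);print(S.round(),S.mean(0).round());d=S[0]-S[3]+S[1]-S[2];print(np.degrees(np.arctan2(d[1],d[0])))
print('pivot',atz(p,c((265,160)),104).round(),'stud',atz(p,c((246,280)),140).round())
E
```

```text
[[ 585. -105.   55.]
 [ 575. -194.   55.]
 [ 486. -185.   55.]
 [ 494.  -96.   55.]] [ 535. -145.   55.]
-5.663445780269776
bar [[ 560. -144.  102.]
 [ 505. -144.  102.]]
[[616. 354.  60.]
 [669. 118.  60.]
 [403.  59.  60.]
 [351. 296.  60.]] [510. 207.  60.]
12.411798091717959
pivot [[573. 160. 104.]] stud [[469. 170. 140.]]
```

```bash
cat >> h.py <<'E'
def plan(start,goal,yaw0,yaw1,n):
    """rows: tool-axes shift (mm) per row and turn about tool z (rad), straight line, tool down"""
    d=(np.array(goal,float)-start)/n; w=-np.radians(yaw1-yaw0)/n
    for i in range(n):
        a=np.radians(yaw0+(yaw1-yaw0)*i/n);x=np.array([np.cos(a),np.sin(a)]);y=np.array([np.sin(a),-np.cos(a)])
        print([0,[round(float(d[:2]@x)),round(float(d[:2]@y)),round(float(-d[2]))],[0,0,round(w,3)]])
E
python3 -c "
from h import *
plan([179,546,236],[535,-145,236],161.85,-5.7,20)"
```

```text
[0, [-28, -27, 0], [0, 0, np.float64(0.146)]]
[0, [-31, -23, 0], [0, 0, np.float64(0.146)]]
[0, [-34, -18, 0], [0, 0, np.float64(0.146)]]
[0, [-37, -13, 0], [0, 0, np.float64(0.146)]]
[0, [-38, -7, 0], [0, 0, np.float64(0.146)]]
[0, [-39, -2, 0], [0, 0, np.float64(0.146)]]
[0, [-39, 4, 0], [0, 0, np.float64(0.146)]]
[0, [-38, 9, 0], [0, 0, np.float64(0.146)]]
[0, [-36, 15, 0], [0, 0, np.float64(0.146)]]
[0, [-33, 20, 0], [0, 0, np.float64(0.146)]]
[0, [-30, 25, 0], [0, 0, np.float64(0.146)]]
[0, [-26, 29, 0], [0, 0, np.float64(0.146)]]
[0, [-22, 32, 0], [0, 0, np.float64(0.146)]]
[0, [-17, 35, 0], [0, 0, np.float64(0.146)]]
[0, [-12, 37, 0], [0, 0, np.float64(0.146)]]
[0, [-6, 38, 0], [0, 0, np.float64(0.146)]]
[0, [0, 39, 0], [0, 0, np.float64(0.146)]]
[0, [5, 39, 0], [0, 0, np.float64(0.146)]]
[0, [11, 37, 0], [0, 0, np.float64(0.146)]]
[0, [16, 35, 0], [0, 0, np.float64(0.146)]]
```

>>> servo_tool(
  steps=[
    [0, [-28, -27, 0], [0, 0, 0.146]],
    [0, [-31, -23, 0], [0, 0, 0.146]],
    [0, [-34, -18, 0], [0, 0, 0.146]],
    [0, [-37, -13, 0], [0, 0, 0.146]],
    [0, [-38, -7, 0], [0, 0, 0.146]],
    [0, [-39, -2, 0], [0, 0, 0.146]],
    [0, [-39, 4, 0], [0, 0, 0.146]],
    [0, [-38, 9, 0], [0, 0, 0.146]],
    [0, [-36, 15, 0], [0, 0, 0.146]],
    [0, [-33, 20, 0], [0, 0, 0.146]],
  ],
)

```text
time_s: 2.05
ee_pos: [358.4, 199.8, 236.2]
ee_rot: [180.0, -0.0, 77.9]
force: [1.1, 0.7, 0.1]
gripper_width: 91.3
gripper_force: 0.0
```

>>> servo_tool(
  steps=[
    [0, [-30, 25, 0], [0, 0, 0.146]],
    [0, [-26, 29, 0], [0, 0, 0.146]],
    [0, [-22, 32, 0], [0, 0, 0.146]],
    [0, [-17, 35, 0], [0, 0, 0.146]],
    [0, [-12, 37, 0], [0, 0, 0.146]],
    [0, [-6, 38, 0], [0, 0, 0.146]],
    [0, [0, 39, 0], [0, 0, 0.146]],
    [0, [5, 39, 0], [0, 0, 0.146]],
    [0, [11, 37, 0], [0, 0, 0.146]],
    [0, [16, 35, 0], [0, 0, 0.146]],
  ],
)

```text
time_s: 3.05
ee_pos: [537.6, -145.1, 236.0]
ee_rot: [-180.0, -0.0, -5.8]
force: [0.1, 0.3, 0.5]
gripper_width: 91.4
gripper_force: 0.0
```

```bash
python3 - <<'E'
from h import *
s=state();print(s['time_s'],s['ee_pos'],s['ee_rot'],s['qpos'])
p=grab("wrist");save(p,"w1.png")
for r in look_for(p,"isolator_grip"): print(np.round(r['at']),round(r['confidence'],2),depth(p,[r['at']]).round())
P=outline_of(p,"isolator_box")
for r in P:
    m=r['pixels'];v,u=np.nonzero(m);X=depth(p,np.c_[u,v]);
    k=(X[:,2]>48)&(X[:,2]<58);print(r['confidence'],r['at'],cv2.minAreaRect(X[k][:,:2].astype(np.float32)))
v,u=np.nonzero(p['z_map']>0);X=depth(p,np.c_[u,v])
k=(X[:,2]>92)&(X[:,2]<108)&(np.hypot(X[:,0]-535,X[:,1]+145)<50);print(k.sum(),cv2.minAreaRect(X[k][:,:2].astype(np.float32)),X[k].mean(0))
E
```

```text
3.05 [ 537.62801944 -145.08203493  235.97517845] [-1.79984954e+02 -1.57797588e-02 -5.82445945e+00] [-1.62951543e+01  1.66708172e+01  9.20326517e+01  1.86494337e-02
  7.12837494e+01  7.95233208e+01]
[307.   7.] 0.84 [[ 721. -150.   95.]]
[325. 230.] 0.79 [[ 546. -146.  103.]]
[ 13. 235.] 0.21 [[569. 151.  85.]]
0.82 [369.2, 349.1] ((388.9704284667969, -180.42361450195312), (109.06351470947266, 19.356046676635742), 84.8678970336914)
0.8 [323.3, 218.4] ((539.0050659179688, -144.21449279785156), (109.65994262695312, 108.36599731445312), 84.2890625)
0.59 [306.1, 34.3] ((722.7532348632812, -152.40673828125), (55.63102722167969, 110.41590118408203), 2.0087928771972656)
1107 ((538.6262817382812, -143.91268920898438), (14.019129753112793, 60.171234130859375), 86.48151397705078) [ 540.23067511 -144.06559684  101.63332996]
```

View pics/w1.png

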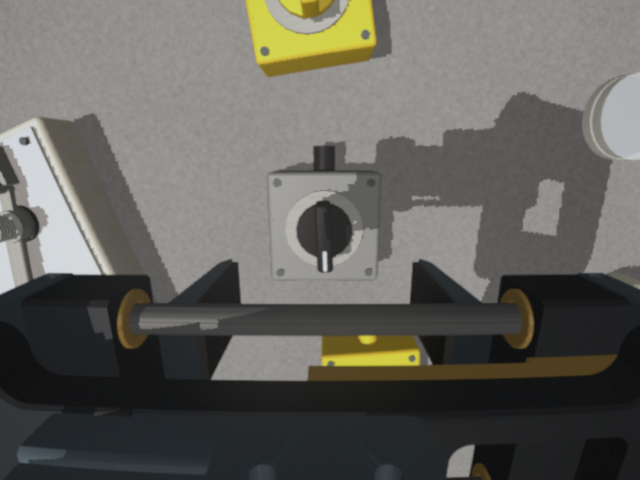

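The wrist view shows the grey box centred at (323,218), with the bar at (325,235) between the fingers. The measured bar is 60x14 mm at (539,-144), which matches the description. Next I descend and grip.

>>> servo_tool(
  steps=[
    [0, [1, -1, 20], [0, 0, 0]],
    [0, [0, 0, 20], [0, 0, 0]],
    [0, [0, 0, 20], [0, 0, 0]],
    [0, [0, 0, 20], [0, 0, 0]],
    [0, [0, 0, 20], [0, 0, 0]],
    [0, [0, 0, 20], [0, 0, 0]],
    [0, [0, 0, 20], [0, 0, 0]],
    [120, [0, 0, 0], [0, 0, 0]],
    [255, [0, 0, 0], [0, 0, 0]],
    [255, [0, 0, 0], [0, 0, 0]],
  ],
  squeeze=20,
)

```text
time_s: 4.2
ee_pos: [538.9, -142.3, 97.2]
ee_rot: [180.0, -0.1, -5.4]
force: [-0.3, -0.6, 0.3]
gripper_width: 70.4
gripper_force: 0.0
```

>>> servo_tool(
  steps=[
    [255, [0, 0, 0], [0, 0, 0]],
    [255, [0, 0, 0], [0, 0, 0]],
    [255, [0, 0, 0], [0, 0, 0]],
    [255, [0, 0, 0], [0, 0, 0]],
    [255, [0, 0, 0], [0, 0, 0]],
    [255, [0, 0, 0], [0, 0, -0.05]],
    [255, [0, 0, 0], [0, 0, -0.05]],
    [255, [0, 0, 0], [0, 0, -0.05]],
    [255, [0, 0, 0], [0, 0, -0.05]],
    [255, [0, 0, 0], [0, 0, -0.05]],
  ],
)

```text
time_s: 5.2
ee_pos: [538.4, -143.8, 96.0]
ee_rot: [179.9, -0.0, 9.0]
force: [0.7, -3.7, -0.5]
gripper_width: 14.3
gripper_force: 20.0
```

>>> servo_tool(
  steps=[
    [255, [0, 0, 0], [0, 0, -0.1]],
    [255, [0, 0, 0], [0, 0, -0.1]],
    [255, [0, 0, 0], [0, 0, -0.1]],
    [255, [0, 0, 0], [0, 0, -0.1]],
    [255, [0, 0, 0], [0, 0, -0.1]],
    [255, [0, 0, 0], [0, 0, -0.1]],
    [255, [0, 0, 0], [0, 0, -0.1]],
    [255, [0, 0, 0], [0, 0, -0.1]],
    [255, [0, 0, 0], [0, 0, -0.1]],
    [255, [0, 0, 0], [0, 0, -0.1]],
  ],
)

```text
time_s: 6.2
ee_pos: [538.3, -143.7, 95.9]
ee_rot: [179.9, 0.1, 66.4]
force: [-0.3, -3.3, -1.0]
gripper_width: 13.8
gripper_force: 20.0
```

>>> servo_tool(
  steps=[
    [255, [0, 0, 0], [0, 0, -0.06]],
    [255, [0, 0, 0], [0, 0, -0.06]],
    [255, [0, 0, 0], [0, 0, -0.03]],
    [255, [0, 0, 0], [0, 0, 0]],
    [255, [0, 0, 0], [0, 0, 0]],
    [255, [0, 0, 0], [0, 0, 0]],
    [255, [0, 0, 0], [0, 0, 0]],
    [255, [0, 0, 0], [0, 0, 0]],
    [255, [0, 0, 0], [0, 0, 0]],
    [255, [0, 0, 0], [0, 0, 0]],
  ],
)

```text
time_s: 7.2
ee_pos: [538.3, -143.7, 95.9]
ee_rot: [179.9, 0.1, 74.7]
force: [-0.9, -5.6, -0.7]
gripper_width: 13.8
gripper_force: 20.0
```

>>> servo_tool(
  steps=[
    [0, [0, 0, 0], [0, 0, 0]],
    [0, [0, 0, 0], [0, 0, 0]],
    [0, [0, 0, 0], [0, 0, 0]],
    [0, [0, 0, 0], [0, 0, 0]],
    [0, [0, 0, -20], [0, 0, 0]],
    [0, [0, 0, -30], [0, 0, 0]],
    [0, [0, 0, -30], [0, 0, 0]],
    [0, [0, 0, -30], [0, 0, 0]],
    [0, [0, 0, -30], [0, 0, 0]],
    [0, [0, 0, -20], [0, 0, 0]],
  ],
)

```text
time_s: 8.2
ee_pos: [538.7, -142.5, 258.4]
ee_rot: [179.8, -0.0, 74.8]
force: [0.9, -0.1, 0.4]
gripper_width: 90.0
gripper_force: 0.0
```

```bash
python3 - <<'E'
from h import *
s=state();print(s['time_s'],s['ee_pos'],s['ee_rot'],s['qpos'])
p=grab("wrist")
v,u=np.nonzero(p['z_map']>0);X=depth(p,np.c_[u,v])
k=(X[:,2]>92)&(X[:,2]<108)&(np.hypot(X[:,0]-539,X[:,1]+144)<50);print('bar',k.sum(),cv2.minAreaRect(X[k][:,:2].astype(np.float32)))
k=(X[:,2]>55)&(X[:,2]<63)&(X[:,0]>320)&(X[:,1]>40);print('deck',k.sum())
p=grab("top")
v,u=np.nonzero(p['z_map']>0);X=depth(p,np.c_[u,v])
for lo,hi,c,r in((125,145,(469,170),40),(98,110,(573,160),20),(55,64,(510,207),200)):
    k=(X[:,2]>lo)&(X[:,2]<hi)&(np.hypot(X[:,0]-c[0],X[:,1]-c[1])<r);print(k.sum(), k.sum() and (X[k].mean(0),cv2.minAreaRect(X[k][:,:2].astype(np.float32))))
save(p,'top2.png')
plan([538,-144,256],[500,105,256],74.7,12,8)
E
```

```text
8.2 [ 538.68656987 -142.47122127  258.35185868] [ 1.79828948e+02 -2.05538640e-02  7.47686791e+01] [-1.60097931e+01  1.58560721e+01  8.99121794e+01  2.37904978e-02
  7.40609932e+01 -7.84940628e-01]
bar 951 ((538.0560302734375, -143.82363891601562), (59.60109329223633, 13.187420845031738), 74.90373229980469)
deck 4091
23 (array([474.91483489, 172.85250847, 138.17349317]), ((475.5224914550781, 172.62197875976562), (12.302587509155273, 11.909723281860352), 47.29800796508789))
28 (array([574.15943472, 160.42760024, 102.52528744]), ((573.7037963867188, 159.6307373046875), (18.76120948791504, 21.012723922729492), 65.2424087524414))
5230 (array([500.17223204, 206.81943695,  59.84163061]), ((507.2448425292969, 236.26629638671875), (284.9648132324219, 305.4082336425781), 12.712288856506348))
[0, [29, -13, 0], [0, 0, np.float64(0.137)]]
[0, [27, -17, 0], [0, 0, np.float64(0.137)]]
[0, [24, -20, 0], [0, 0, np.float64(0.137)]]
[0, [21, -23, 0], [0, 0, np.float64(0.137)]]
[0, [18, -26, 0], [0, 0, np.float64(0.137)]]
[0, [14, -28, 0], [0, 0, np.float64(0.137)]]
[0, [10, -30, 0], [0, 0, np.float64(0.137)]]
[0, [6, -31, 0], [0, 0, np.float64(0.137)]]
```

The isolator is off: the bar measures yaw 74.9°, about 1.4 rad. The stud is at (475,173) and the pivot at (574,160), which fits a relaxed tensioner and a 100 mm radius.

```bash
python3 -c "
from h import *
plan([538,-143,257],[474,173,227],74.7,-7.5,10)"
```

```text
[0, [29, -15, 3], [0, 0, np.float64(0.143)]]
[0, [26, -18, 3], [0, 0, np.float64(0.143)]]
[0, [24, -22, 3], [0, 0, np.float64(0.143)]]
[0, [20, -25, 3], [0, 0, np.float64(0.143)]]
[0, [16, -28, 3], [0, 0, np.float64(0.143)]]
[0, [12, -30, 3], [0, 0, np.float64(0.143)]]
[0, [8, -31, 3], [0, 0, np.float64(0.143)]]
[0, [3, -32, 3], [0, 0, np.float64(0.143)]]
[0, [-1, -32, 3], [0, 0, np.float64(0.143)]]
[0, [-6, -32, 3], [0, 0, np.float64(0.143)]]
```

>>> servo_tool(
  steps=[
    [0, [29, -15, 3], [0, 0, 0.143]],
    [0, [26, -18, 3], [0, 0, 0.143]],
    [0, [24, -22, 3], [0, 0, 0.143]],
    [0, [20, -25, 3], [0, 0, 0.143]],
    [0, [16, -28, 3], [0, 0, 0.143]],
    [0, [12, -30, 3], [0, 0, 0.143]],
    [0, [8, -31, 3], [0, 0, 0.143]],
    [0, [3, -32, 3], [0, 0, 0.143]],
    [0, [-1, -32, 3], [0, 0, 0.143]],
    [0, [-6, -32, 3], [0, 0, 0.143]],
  ],
)

```text
time_s: 9.3
ee_pos: [472.3, 174.1, 224.4]
ee_rot: [180.0, 0.1, -7.5]
force: [1.2, -0.9, -0.2]
gripper_width: 91.0
gripper_force: 0.0
```

```bash
python3 - <<'E'
from h import *
s=state();print(s['time_s'],s['ee_pos'],s['ee_rot'],s['qpos'])
p=grab("wrist");save(p,'w2.png')
v,u=np.nonzero(p['z_map']>0);X=depth(p,np.c_[u,v])
for lo,hi,c,r in((133,145,(475,173),40),(100,108,(574,160),20)):
    k=(X[:,2]>lo)&(X[:,2]<hi)&(np.hypot(X[:,0]-c[0],X[:,1]-c[1])<r);print(k.sum(), k.sum() and (X[k].mean(0),cv2.minEnclosingCircle(X[k][:,:2].astype(np.float32))))
E
```

```text
9.3 [472.2949774  174.05919532 224.39638967] [ 1.79950722e+02  1.22741783e-01 -7.51179365e+00] [1.89151222e+01 1.23978951e+01 9.97032800e+01 1.13203422e-02
 6.80306724e+01 1.16422616e+02]
321 (array([478.86293751, 173.68705656, 139.61092238]), ((478.14117431640625, 173.73472595214844), 7.004609107971191))
293 (array([577.3867715 , 160.96894289, 103.65482268]), ((579.2415161132812, 158.40228271484375), 10.249999046325684))
```

View pics/w2.png

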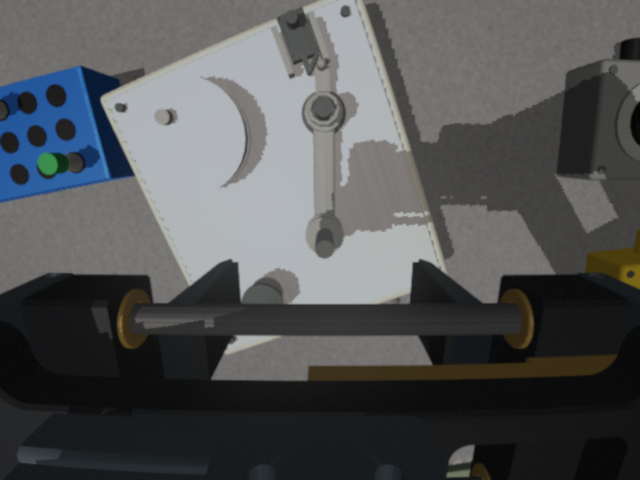

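The wrist view shows the stud at (324,240), between the fingers, and the pivot at (324,110). The measured stud radius is 7 mm at a height of 140 mm, as given. Next I descend and grip.

>>> servo_tool(
  steps=[
    [0, [3, 0, 15], [0, 0, 0]],
    [0, [3, 0, 20], [0, 0, 0]],
    [0, [0, 0, 20], [0, 0, 0]],
    [0, [0, 0, 20], [0, 0, 0]],
    [0, [0, 0, 15], [0, 0, 0]],
    [0, [0, 0, 10], [0, 0, 0]],
    [200, [0, 0, 0], [0, 0, 0]],
    [255, [0, 0, 0], [0, 0, 0]],
    [255, [0, 0, 0], [0, 0, 0]],
    [255, [0, 0, 0], [0, 0, 0]],
  ],
  squeeze=35,
)

```text
time_s: 10.35
ee_pos: [479.9, 172.4, 126.7]
ee_rot: [-180.0, -0.1, -7.2]
force: [0.3, 0.3, -0.0]
gripper_width: 61.9
gripper_force: 0.0
```

>>> servo_tool(
  steps=[
    [255, [0, 0, 0], [0, 0, 0]],
    [255, [0, 0, 0], [0, 0, 0]],
    [255, [0, 0, 0], [0, 0, 0]],
    [255, [0, 0, 0], [0, 0, 0]],
    [255, [0, 0, 0], [0, 0, 0]],
    [255, [0.1, 3, 0], [0, 0, -0.03]],
    [255, [0.1, 3, 0], [0, 0, -0.03]],
    [255, [0.1, 3, 0], [0, 0, -0.03]],
    [255, [0, 0, 0], [0, 0, 0]],
    [255, [0, 0, 0], [0, 0, 0]],
  ],
)

```text
time_s: 11.35
ee_pos: [479.0, 165.6, 126.0]
ee_rot: [-179.7, -0.0, -2.1]
force: [-0.7, 8.5, -1.3]
gripper_width: 13.1
gripper_force: 35.0
```

Gripped, with about 8.5 N of spring load. I continue along the arc to about 0.68 rad (0.59 more).

>>> servo_tool(
  steps=[
    [255, [0.1, 4, 0], [0, 0, -0.04]],
    [255, [0.1, 4, 0], [0, 0, -0.04]],
    [255, [0.1, 4, 0], [0, 0, -0.04]],
    [255, [0.1, 4, 0], [0, 0, -0.04]],
    [255, [0.1, 4, 0], [0, 0, -0.04]],
    [255, [0.1, 4, 0], [0, 0, -0.04]],
    [255, [0.1, 4, 0], [0, 0, -0.04]],
    [255, [0.1, 4, 0], [0, 0, -0.04]],
    [255, [0.1, 4, 0], [0, 0, -0.04]],
    [255, [0.1, 4, 0], [0, 0, -0.04]],
  ],
)

```text
time_s: 12.35
ee_pos: [485.5, 125.9, 126.0]
ee_rot: [-179.8, -0.1, 20.9]
force: [-1.4, 7.5, -1.7]
gripper_width: 13.2
gripper_force: 35.0
```

>>> servo_tool(
  steps=[
    [255, [0.1, 4, 0], [0, 0, -0.04]],
    [255, [0.1, 4, 0], [0, 0, -0.04]],
    [255, [0.1, 4, 0], [0, 0, -0.04]],
    [255, [0.1, 4, 0], [0, 0, -0.04]],
    [255, [0.1, 4, 0], [0, 0, -0.04]],
    [255, [0, 0, 0], [0, 0, 0]],
    [255, [0, 0, 0], [0, 0, 0]],
    [255, [0, 0, 0], [0, 0, 0]],
    [255, [0, 0, 0], [0, 0, 0]],
    [255, [0, 0, 0], [0, 0, 0]],
  ],
)

```text
time_s: 13.35
ee_pos: [494.2, 108.7, 125.9]
ee_rot: [-179.7, -0.1, 32.3]
force: [-2.8, 8.7, 0.7]
gripper_width: 13.4
gripper_force: 35.0
```

```bash
python3 - <<'E'
from h import *
s=state();print(s['time_s'],s['ee_pos'],s['ee_rot'],s['force'],s['gripper_force'],s['gripper_width'])
P=np.array([577.5,160.5]);e=s['ee_pos'][:2]-P;a=np.array([478,173.7])-P
print('theta',np.arctan2(a[0]*e[1]-a[1]*e[0],a@e),np.hypot(*e))
p=grab("wrist");save(p,'w3.png')
v,u=np.nonzero(p['z_map']>0);X=depth(p,np.c_[u,v])
k=(X[:,2]>55)&(X[:,2]<57)&(np.hypot(X[:,0]-538,X[:,1]+144)<90);print(k.sum())
k=(X[:,2]>92)&(X[:,2]<108)&(np.hypot(X[:,0]-538,X[:,1]+144)<45);print('bar',k.sum(),k.sum() and cv2.minAreaRect(X[k][:,:2].astype(np.float32)))
E
```

```text
13.35 [494.20404928 108.72054824 125.93891974] [-1.79737469e+02 -1.10211339e-01  3.22630006e+01] [-2.7869467   8.74257065  0.72195085] 35.00396490097046 13.426509039284502
theta 0.6880670789834682 98.07816796451799
0
bar 0 0
```

View pics/w3.png

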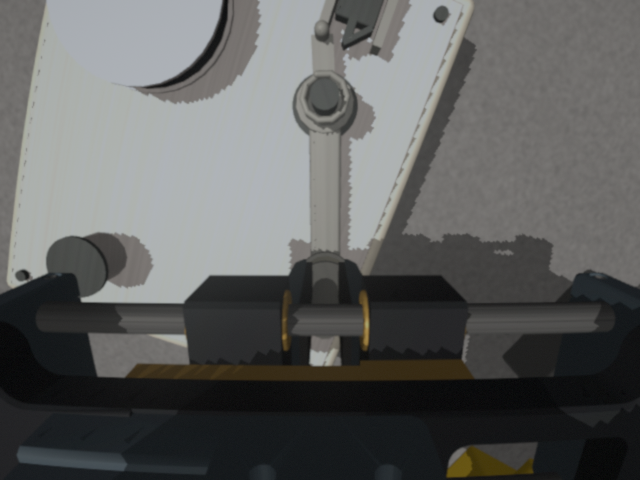

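The view shows the stud held between the pads at (325,270), with the arm running up to the pivot at (325,97). The arm angle is about 0.69 rad, past the click. The gripper carries about 9 N and is standing still, so I hand in.

```bash
python3 -c "
from h import *
print(ticket.job_done())"
```

```text
the job is handed in; nothing more can be done
None
```

I turned the isolator to off (about 1.4 rad), and the gripper holds the tensioner arm at about 0.69 rad, past the click, carrying about 9 N; the job is handed in at about 13.4 s, and its verdict was not shown.

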